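# Square a tube block up to the fence of a cold plate

### The arm

A 6-joint arm with a two-finger parallel gripper is mounted at the origin on the work surface. World frame = base frame: x ahead of the robot, y to its left, z up, the work surface at z = 0. Lengths are in m, angles in degrees, forces in N, time in s.
With the tool pointing down it reaches from about 0.25 to 0.725 m from the base axis. Payload 9.7 kg.
Tool frame: the origin (TCP) lies on the centre line of the jaws, within the pads' length; the fingertips stand bot.nose_length ahead of it and the grasp point (between the pads) lies 11 mm behind it (bot.nose_length is the distance from the TCP to the fingertips, in m); z points along the fingers, y is the line along which they close (so a half turn about z gives the same grasp; the last joint's range is limited). The gripper opens to 85 mm and grips with 20 to 120 N. Pads are 22 mm wide; open, the fingers measure 114 mm over their backs; the gripper's body (76 mm by 85 mm) begins 54 mm behind the grasp point. The pads swing forward as they close: fully open they stand 13 mm farther back than shut.
Start: joints at [67.552, 4.979, 10.078, 95.1, 0, 90], TCP at [0.21, 0.508, 0.239] pointing down, gripper open.
Joint ranges: [-179.16, 179.16], [-48.56, 103.87], [-65.8, 70.77], [-126.05, 130.52], [-82.76, 87.17], [-180, 180]. Speed limits (degrees/s): [127.2, 127.2, 147.25, 180, 180, 180].

### API

Orientations are given as [roll, pitch, yaw] about the fixed x, y, z axes, in that order (R = Rz(yaw) Ry(pitch) Rx(roll)).
In Python, from workcell import bot gives the robot as it stands. The module is installed in compiled form; this text tells all that it offers.
- The arm moves only by the shell command python3 -m inch 'ROWS' [OPENING] [FORCE]. ROWS is JSON, a list of rows, each a list of 4 numbers: the shift along the world's x, y, z in cm, then the turn about the world's z in degrees. A call has exactly 8 rows; each row is the pose to reach, as a shift and turn from the pose commanded when the call began; what a row does not reach only later rows make up. A row lasts 1/8 s, in which the tool goes at most 62.5 mm and 10.7 degrees, less where a joint would pass 70% of its speed; a pose out of reach is approached as far as the arm can. A call with a gripper value outside its range is refused whole. OPENING is the finger opening in cm, from 0 to 8.54, set as the call begins (- or left out, the last holds). The fingers move at their own pace and stop on an object; FORCE is the grip in N (left out, the last holds). Time passes only in rows, so rows that repeat a pose let the fingers close, or fill a call up. It gives the time, the measured TCP pose, the force, the opening and the grip force at its end, in the units of the state.
- bot.get_obs(): the state, without advancing time (a new reading comes with each control period).
- bot.camera(name): name is "scene" or "top"; returns a dict with "img" (384x512x3 uint8, red, green, blue), "fovy" (degrees; the focal length in pixels is half the picture's height over the tangent of half this angle, whatever the lens; pixels are square), "cx", "cy" (the principal point, pixels), "R" (3x3) and "t" (3): a world point X has camera coordinates R X + t. Camera axes: x right, y down, z forward; pixel columns grow to the right and rows downward; lengths in m; the calibration is good to about 2 mm. A picture is of the moment at which its call begins. There is no depth.
- bot.job_done(): hands the job in; it is judged then, once.
Trained networks look in a picture, given as the dict that the camera call returned (one of the last four; its "shot" number tells which), for a name from the list of things; names that differ only in an ending like _2 or _b are one class to them, and where a whole thing is asked for, a point or a joint stands for the part that bears it (a point fixed in the world has none). Each returns a list of dicts, best first, with "score" (0 to 1); they miss things now and then, are a little off and sometimes report something else, mostly with a low value. They report only what shows in the picture. A call takes as long as a camera call. They do not tell look-alikes from the thing itself.
- bot.find_in(thing, picture): "point" ([column, row] in pixels, amid what is visible of it).
- bot.landmark_of(thing, picture): "point" ([column, row] in pixels: a listed point, or the origin of a listed thing).
The state is a dict: "time": time; "q": joint angles; "qd": joint speeds; "joint_efforts": joint torques, N m; "ee_pos": TCP position; "tcp_rot": TCP orientation; "wrist_force": force on the tool from outside, world axes, zero at the start; "torque": the same for the moment, N m; "opening": finger opening in m; "grasp_force": force on a finger pad.
Only numpy, scipy, OpenCV 4.12 (cv2) and the standard library are available. Lean on these libraries where they do the work, as an engineer would, in place of code of your own. Each camera call takes 0.05 s, during which the arm holds its last target. There are 200 camera calls.

### The job

Using the fingers only to push, walk the heavy aluminium tube block gently round on the cold plate and up to the fence, until its long back face, the one next to the wells, sits flush along the fence and the block is centred on the sensor head. Have it nearly square before it meets the fence, so that no corner digs into the fence while the block is clearly askew. Do not lift or tip the block, leave everything else where it is, and finish with the hand clear.

Things in the scene. Friction and masses are not known exactly. Their poses are not given: they have to be found in the camera images.
- block: loose aluminium tube block, 90 (x) by 124 (y) by 38 mm, 0.78 to 0.97 kg; 24 empty wells lie nearer its back, its front margin is wider and has a small bore. It slides on a pad 44 x 64 under its middle, its rim 1.5 off the plate. Origin: centre of the underside; x to its back face (45 off), y to its left end (62 off), z up. Starts turned 30 to 70 degrees anticlockwise from square
- block_back_left (a point): the block's back left upright edge, at half its height (45 along its x, 62 along its y, 19 up from its origin)
- block_back_right (a point): the block's back right upright edge, at half its height (45, -62, 19 from its origin)
- cold_plate: bench cold plate, a fixed white box 270 (x) by 360 (y) with a flat aluminium top 45 above the bench; the fence stands along its far side. Origin: centre of its underside on the bench; x points towards the fence, y to the left along the fence, z up
- fence: fixed steel fence on the cold plate, 240 long (y), 14 thick (x), 26 high above the plate's top; a black sensor head 30 wide sits on the middle of its length, up to 42 above the plate. Origin: on the plate's top under the middle of the fence; its flat front face is 7 towards the block (-x)
- fence_middle (a point): point on the front face of the fence, at the middle of its length, level with the plate's top (45 above the bench); axes as the cold plate's: x points into the fence, y left along it. With the block home and centred, the block's origin is 45 in front of this point
- flask_left: lying clear culture flask, about 130 x 80 x 34, orange cap; on the bench left of the cold plate. Bystander. Origin: centre of its underside (mm)
- flask_right: lying clear culture flask like the other, on the bench right of the cold plate. Bystander. Origin: centre of its underside (mm)
- media_bottle: clear bottle 70 in diameter, 130 high, on the bench at the right, beyond the flask. Bystander. Origin: centre of its underside (mm)
- tip_box: grey and clear pipette tip box 80 x 115 x 60, on the bench to the right, near the robot. Bystander. Origin: centre of its underside (mm)
- tube_rack: white tube rack 70 x 200 x 47 with capped tubes standing to 112, on the bench to the left. Bystander. Origin: centre of its underside (mm)
- vial_back: small glass vial, 25 in diameter, 46 high, standing on the cold plate's right end near the fence. Bystander. Origin: centre of its underside (mm)
- vial_front: small glass vial like the other, standing on the cold plate's right front corner. Bystander. Origin: centre of its underside (mm)
- dish: two small round clear culture dishes stuck in one stack, 38 in diameter, 24 high, on the cold plate's left front corner. Bystander. Origin: centre of its underside (mm)
Not all that is in view belongs to the job. Leave any red look-alike of the block alone.

How it is judged (in metres and radians):
At the end, for the whole second after the job is handed in: Both back edges of the block within 4 mm of the fence's front face, the block's middle within 15 mm of the middle of the fence along it, the block flat on the plate and at rest, every bystander within 20 mm of where it stood (x of block_back_left in the frame of fence_middle between -0.004 and 0.003 m and x of block_back_right in the frame of fence_middle between -0.004 and 0.003 m and y of block in the frame of fence_middle between -0.015 and 0.015 m and angle between block's own z axis and vertical below 0.06 rad and z of block in the frame of fence_middle between -0.004 and 0.004 m and linear speed of block below 0.01 m/s and angular speed of block below 0.05 rad/s and distance of each of flask_left, flask_right, media_bottle, tip_box, tube_rack, vial_back, vial_front, dish from where it was at the start of the episode below 0.02 m); the robot touches nothing.
It fails at once if the block is lifted (more than 6 mm) or tipped (more than about 6 degrees) (z of block in the frame of fence_middle above 0.006 m or angle between block's own z axis and vertical above 0.11 rad).
It fails at once if a corner of the block presses on the fence while the block is more than about 14 degrees askew (contact force between block and fence above 0.5 N and angle between the x axis of block and the x axis of fence, either way round above 0.25 rad).
It fails at once if the block is pushed or squeezed roughly (over 70 N) (contact force between the fingers and block above 70 N).
It fails at once if the block is pushed with another part of the robot than the fingers (contact force between the arm and block above 2 N).
It fails at once if a bystander is displaced by more than 20 mm or knocked over (distance of any of flask_left, flask_right, media_bottle, tip_box, tube_rack, vial_back, vial_front, dish from where it was at the start of the episode above 0.02 m or angle between any of flask_left, flask_right, media_bottle, tip_box, tube_rack, vial_back, vial_front, dish's own z axis and vertical above 0.3 rad).
It also fails if it takes over 72 s, if anything falls off the work surface, if the arm or the gripper's body presses on something with over 40 N, if the wrist force passes 120 N, or if a joint passes its speed limit or range.

## Working session

There is one attempt and no reset: what is moved stays moved. The work goes in short steps, Python scripts to look and compute and a shell command to move; the robot and the scene stay as the last step left them, time stands still between calls to the robot, and variables do not carry over. Pictures are saved under pics/ and viewed, at most 10 in all, crops included, and the job is handed in when it is done.

```bash
mkdir -p pics; cat > h.py <<'E'
import numpy as np, cv2
from workcell import bot
def f(c): return c["img"].shape[0]/2/np.tan(np.radians(c["fovy"])/2)
def ray(c,p):
    R=np.array(c["R"]);t=np.array(c["t"])
    d=R.T@np.array([(p[0]-c["cx"])/f(c),(p[1]-c["cy"])/f(c),1]); return -R.T@t,d
def onz(c,p,z):
    o,d=ray(c,p); return o+d*(z-o[2])/d[2]
def proj(c,X):
    q=np.array(c["R"])@np.array(X)+np.array(c["t"]); return np.array([c["cx"],c["cy"]])+f(c)*q[:2]/q[2]
def save(c,n,box=None,s=1):
    im=c["img"][...,::-1]
    if box: im=im[box[1]:box[3],box[0]:box[2]]
    cv2.imwrite(n,cv2.resize(im,None,fx=s,fy=s,interpolation=cv2.INTER_CUBIC))
E
python3 - <<'E'
from h import *
o=bot.get_obs();print(bot.nose_length,o["ee_pos"],o["tcp_rot"],o["opening"],o["time"])
cs={n:bot.camera(n) for n in("scene","top")}
ims=[]
for n,c in cs.items():
    print(n,c["fovy"],np.round(c["t"],3),np.round(-np.array(c["R"]).T@c["t"],3),np.round(f(c)))
    save(c,f"pics/{n}0.png",s=1.5)
Z=dict(block=.045,block_back_left=.064,block_back_right=.064,fence_middle=.045,fence=.045,cold_plate=0,vial_back=.045,vial_front=.045,dish=.045,flask_left=0,flask_right=0,tip_box=0,tube_rack=0,media_bottle=0)
for k,z in Z.items():
    for n,c in cs.items():
        for r in bot.landmark_of(k,c)[:2]: print(k,n,np.round(r["point"],1),round(r["score"],2),np.round(onz(c,r["point"],z),3))
E
```

```text
0.008 [0.20993785 0.50810946 0.23857931] [-1.79922437e+02  2.89619922e-03  1.57551471e+02] 0.08576595050885785 0.0
scene 42.36464676971528 [-0.38  -0.153  2.026] [ 1.59  -0.942  0.925] 495.0
top 49.33054423868453 [0.022 0.54  1.138] [ 0.318 -0.006  1.219] 418.0
block scene [297.8 254.8] 0.93 [ 0.848 -0.12   0.045]
block scene [240.8 207.6] 0.68 [ 0.552 -0.078  0.045]
block top [286.3 109.4] 0.88 [ 0.773 -0.073  0.045]
block top [280.9 197.4] 0.72 [ 0.51  -0.049  0.045]
block_back_left scene [258.9 186.3] 0.72 [0.516 0.036 0.064]
block_back_left scene [272.7 247.8] 0.56 [ 0.793 -0.166  0.064]
block_back_left top [304.4 121.9] 0.87 [ 0.726 -0.123  0.064]
block_back_left top [256.8 196.4] 0.7 [0.511 0.019 0.064]
block_back_right scene [307.  236.7] 0.89 [ 0.824 -0.057  0.064]
block_back_right scene [249.2 207.5] 0.84 [ 0.592 -0.076  0.064]
block_back_right top [291.1 162.7] 0.91 [ 0.606 -0.08   0.064]
block_back_right top [406.8 276.2] 0.72 [ 0.285 -0.38   0.064]
fence_middle scene [275.3 214.8] 0.96 [ 0.659 -0.025  0.045]
fence_middle top [272.1 146.1] 0.89 [ 0.662 -0.028  0.045]
fence
[... 732 characters left out ...]
7 [0.429 0.113 0.045]
flask_left scene [300.6 156.7] 0.97 [0.379 0.391 0.   ]
flask_left scene [260.1 174.7] 0.3 [0.376 0.17  0.   ]
flask_left top [127.3 251.1] 0.9 [0.37  0.399 0.   ]
flask_left top [327.4 215.2] 0.4 [ 0.461 -0.185  0.   ]
flask_right scene [146.7 253.8] 0.77 [ 0.498 -0.403  0.   ]
flask_right top [402.9 197.3] 0.92 [ 0.509 -0.409  0.   ]
tip_box top [408.1 276.1] 0.85 [ 0.283 -0.404  0.   ]
tube_rack scene [356.7 186.1] 0.68 [0.681 0.369 0.   ]
tube_rack top [137.1 150.9] 0.95 [0.67  0.381 0.   ]
media_bottle scene [194.3 270.4] 0.78 [ 0.657 -0.344  0.   ]
media_bottle top [329.  211.3] 0.75 [ 0.473 -0.19   0.   ]
media_bottle top [372.6 148.1] 0.57 [ 0.661 -0.331  0.   ]
```

View pics/top0.png

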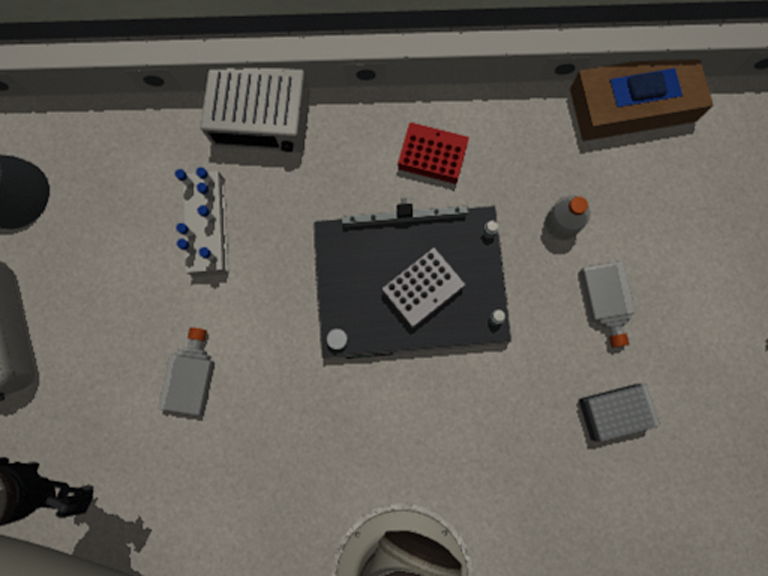

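```bash
python3 - <<'E'
from h import *
c=bot.camera("top"); save(c,"pics/crop0.png",(200,120,360,240),5)
E
```

```text
(no output)
```

View pics/crop0.png

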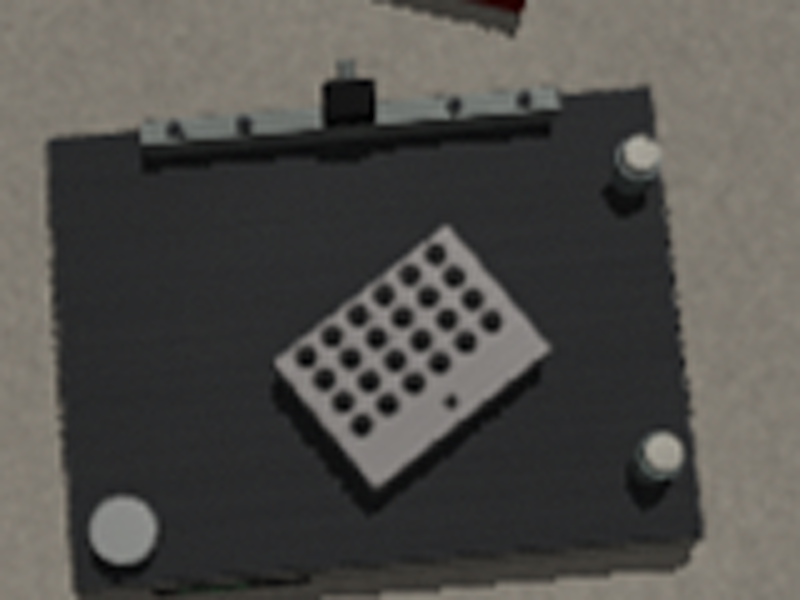

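The silver block sits at top pixel (281,197), with its wells towards the fence and the bore at the front. The only look-alike is the red block at (288,100), off the plate. The crop confirms the silver one. The vials are at (327,151) and (331,211), and the dish is at (224,226).

```bash
cat >> h.py <<'E'
def rect(pts):
    (c,(w,h),a)=cv2.minAreaRect((np.array(pts)*1000).astype(np.float32)); return np.array(c),w,h,a
def mask_world(c,m,z,s=4):
    cn=max(cv2.findContours(m,cv2.RETR_EXTERNAL,cv2.CHAIN_APPROX_NONE)[0],key=cv2.contourArea)
    return np.array([onz(c,(p[0][0]+.5)/s-.5+0*p[0],z)[:2] if 0 else onz(c,(p[0]+.5)/s-.5,z)[:2] for p in cn])
def blockpose(c=None,th=None):
    """centre mm and yaw (deg, long side dir from world y), from top-camera bright top face"""
    c=c or bot.camera("top"); s=4
    x0,y0,x1,y1=215,128,345,240
    g=cv2.cvtColor(c["img"],cv2.COLOR_RGB2GRAY)
    g=cv2.resize(g,None,fx=s,fy=s,interpolation=cv2.INTER_CUBIC)
    m=np.zeros_like(g); th=th or 100
    m[y0*s:y1*s,x0*s:x1*s]=(g[y0*s:y1*s,x0*s:x1*s]>th)*255
    P=mask_world(c,m,.083); cc,w,h,a=rect(P)
    if w>h: a-=90     # long side now at a+90 from x => along block y
    return cc,min(w,h),max(w,h),(a+90)%180-90
E
python3 - <<'E'
from h import *
c=bot.camera("top")
g=cv2.cvtColor(c["img"],cv2.COLOR_RGB2GRAY)
print(g[197,[230,235,240,262,300]],g[185,283],g[190:225:3,271])
for th in(90,110,130): print(th,blockpose(c,th))
# plate: dark region
s=4;G=cv2.resize(g,None,fx=s,fy=s,interpolation=cv2.INTER_CUBIC)
m=((G<70)*255).astype(np.uint8); m[:120*s]=0;m[240*s:]=0;m[:,:190*s]=0;m[:,:]=m
m=cv2.morphologyEx(m,cv2.MORPH_OPEN,np.ones((9,9)))
P=mask_world(c,m,.045);print("plate",rect(P))
# fence columns profile
for col in (232,240,250,260,285,295,305): print(col,g[136:156,col])
E
```

```text
[ 43  44  43 118  86] 114 [ 62  82  88 120 114  15 133 128  24  15  20  44]
90 (array([546.5065918 , -45.01329041]), 315.7353820800781, 368.2063903808594, -1.4927291870117188)
110 (array([546.58276367, -45.01531982]), 315.5830383300781, 368.20635986328125, -1.4927291870117188)
130 (array([523.17041016, -51.43351746]), 87.02337646484375, 120.54834747314453, 37.42912292480469)
plate (array([544.76721191, -27.42085266]), 300.5904541015625, 356.2692565917969, 3.52455735206604)
232 [117 117 120 120 121 122 124 120 114 116 113 117  89  30  32  22  15  23
  39  42]
240 [122 125 126 126 127 122 115 110 116 110 116  96  31  34  25  15  14  28
  42  44]
250 [120 122 124 122 124 119 116 105  80  87  75  37  33  26  15  14  31  45
  45  45]
260 [123 120 120 120 121 120 116 112 112  95  48  35  29  14  15  30  47  45
  45  44]
285 [130 130 120 117 122 115 117  94  36  35  28  14  13  31  46  44  43  44
  44  45]
295 [128 125 124 120 116 119  98  46  35  29  14  13  29  47  46  43  43  46
  44  44]
305 [124 112  76  42  39  59  71  33  29  14  15  30  47  44  44  44  44  44
  44  44]
```

```bash
cat >> h.py <<'E'
def blockpose(c=None,th=85):
    c=c or bot.camera("top"); s=4
    g=cv2.cvtColor(c["img"],cv2.COLOR_RGB2GRAY)
    G=cv2.resize(g,None,fx=s,fy=s,interpolation=cv2.INTER_CUBIC)
    poly=np.array([[225,149],[321,143],[324,205],[316,208],[316,222],[240,226],[238,212],[215,214],[213,150]])*s
    k=np.zeros_like(G); cv2.fillPoly(k,[poly],255)
    m=((G>th)&(k>0)).astype(np.uint8)*255
    m=cv2.morphologyEx(m,cv2.MORPH_OPEN,np.ones((9,9)))
    P=mask_world(c,m,.083); cc,w,h,a=rect(P)
    if w>h: a-=90
    return cc,min(w,h),max(w,h),(a+90)%180-90
E
python3 - <<'E'
from h import *
c=bot.camera("top")
for th in(70,85,100): print(th,blockpose(c,th))
W=[onz(c,p,.071)[:2]*1000 for p in((232,148.3),(240,147.3),(260,145.6),(285,143.4),(295,142.5))]
print(np.round(W,1)); p=np.polyfit([w[1] for w in W],[w[0] for w in W],1); print(p,np.degrees(np.arctan(-p[0])))
F=[onz(c,p,.071)[:2]*1000 for p in((200+143/5,120+150/5),(200+558/5,120+110/5))]; print("ends",F,np.mean(F,0))
s=bot.camera("scene"); 
for k in("fence_middle","block_back_left","block_back_right"):
  for q in (c,s):
    z=.064 if "b" in k[:1] else .045
    print(k,[(np.round(onz(q,r["point"],z)[:2]*1000),round(r["score"],2)) for r in bot.landmark_of(k,q)[:3]])
save(s,"pics/scrop.png",(170,150,330,270),5)
E
```

```text
70 (array([523.11102295, -51.15722656]), 92.59596252441406, 126.5011978149414, 37.29791259765625)
85 (array([522.93664551, -51.07632446]), 91.502197265625, 125.08831024169922, 37.37785339355469)
100 (array([522.87127686, -51.17959595]), 90.29804992675781, 124.03490447998047, 37.53926467895508)
[[650.3  86.8]
 [652.7  64. ]
 [656.3   6.9]
 [661.  -64.4]
 [662.9 -92.9]]
[-6.81624176e-02  6.56664295e+02] 3.8993873136927895
ends [array([645.56509939,  96.54063808]), array([ 663.22331873, -140.1632706 ])] [654.39420906 -21.81131626]
fence_middle [(array([651., -23.]), 0.88), (array([669., -14.]), 0.57)]
fence_middle [(array([661., -23.]), 0.69)]
block_back_left [(array([520.,  25.]), 0.98), (array([ 723., -124.]), 0.82)]
block_back_left [(array([531.,  20.]), 0.95), (array([ 788., -166.]), 0.56)]
block_back_right [(array([765.,  -3.]), 0.97), (array([600., -80.]), 0.57), (array([647., 361.]), 0.42)]
block_back_right [(array([601., -76.]), 0.92), (array([819., -55.]), 0.73), (array([509.,  46.]), 0.34)]
```

View pics/scrop.png

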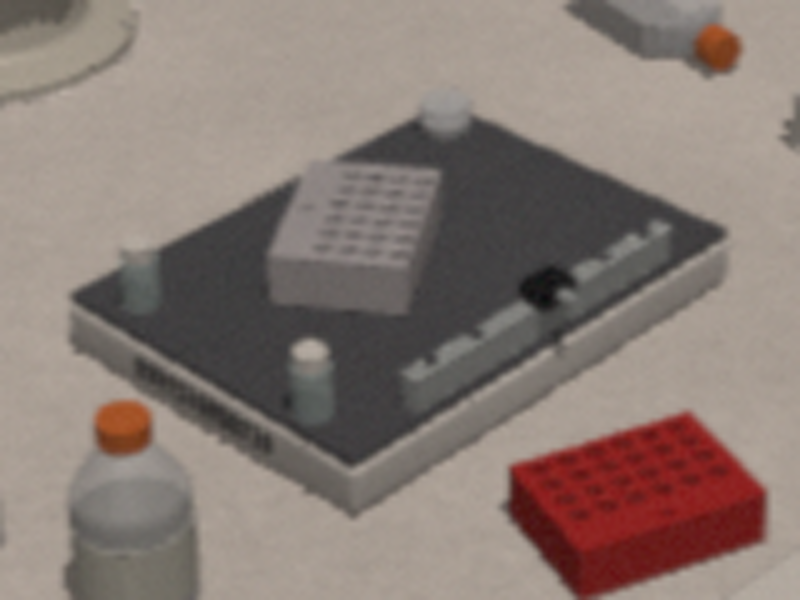

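```bash
python3 -m inch '[[3,-7.5,0,-10.5],[6,-15,0,-21],[9,-23,0,-31.5],[12,-30,0,-42],[15,-38,0,-52.5],[18,-45,0,-63],[21,-52,0,-73.5],[24.5,-61.1,0,-84]]' 6.5
python3 -m inch '[[0,0,0,-10.5],[0,0,0,-21],[0,0,0,-31.5],[0,0,0,-36.15],[0,0,0,-36.15],[0,0,0,-36.15],[0,0,0,-36.15],[0,0,0,-36.15]]'
```

```text
time: 3.0
ee_pos: [0.3964, 0.0422, 0.2396]
tcp_rot: [179.9, -0.0, 73.2]
wrist_force: [1.3, 0.4, -0.3]
opening: 0.065
grasp_force: 0.0
time: 4.0
ee_pos: [0.396, 0.0442, 0.2393]
tcp_rot: [180.0, -0.0, 37.4]
wrist_force: [0.3, 0.3, -0.2]
opening: 0.0651
grasp_force: 0.0
```

```bash
python3 -m inch '[[2,-5,0,0],[4,-10,0,0],[5.86,-14.7,0,0],[5.86,-14.7,-3,0],[5.86,-14.7,-6,0],[5.86,-14.7,-9,0],[5.86,-14.7,-12,0],[5.86,-14.7,-12,0]]'
python3 - <<'E'
from h import *
print(bot.get_obs()["ee_pos"])
c=bot.camera("scene"); save(c,"pics/s1.png",(150,120,330,270),4)
E
```

```text
time: 5.0
ee_pos: [0.4533, -0.1025, 0.1174]
tcp_rot: [-179.8, 0.1, 37.4]
wrist_force: [0.6, -1.2, -0.6]
opening: 0.0648
grasp_force: 0.0
[ 0.45330166 -0.10250571  0.1174134 ]
```

View pics/s1.png

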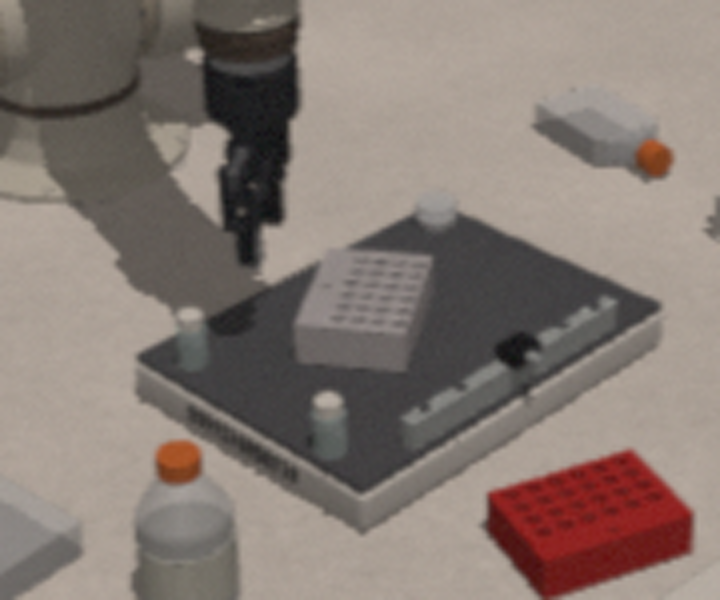

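```bash
python3 - <<'E'
from h import *
c=bot.camera("scene")
for z in(.095,.105,.11,.12): print(z,proj(c,(.477,-.133,z)),proj(c,(.4297,-.0715,z)))
E
```

```text
0.095 [212.15090511 191.79132817] [217.93438529 179.94849046]
0.105 [211.97367031 189.13587827] [217.78230824 177.36005703]
0.11 [211.88461684 187.80161995] [217.70591027 176.05972232]
0.12 [211.70563061 185.11992904] [217.55238975 173.44672017]
```

```bash
python3 -m inch '[[0,0,-2,0],[0,0,-4,0],[0,0,-5,0],[0,0,-5.5,0],[0,0,-6,0],[0,0,-6,0],[0,0,-6,0],[0,0,-6,0]]'
python3 - <<'E'
from h import *
c=bot.camera("scene"); save(c,"pics/s2.png",(150,120,330,270),4)
print(blockpose())
E
```

```text
time: 6.1
ee_pos: [0.4547, -0.1028, 0.0596]
tcp_rot: [180.0, -0.0, 37.4]
wrist_force: [0.9, -1.1, -0.1]
opening: 0.0649
grasp_force: 0.0
(array([ 520.62304688, -123.64641571]), 95.62203979492188, 192.208251953125, 77.7125473022461)
```

View pics/s2.png

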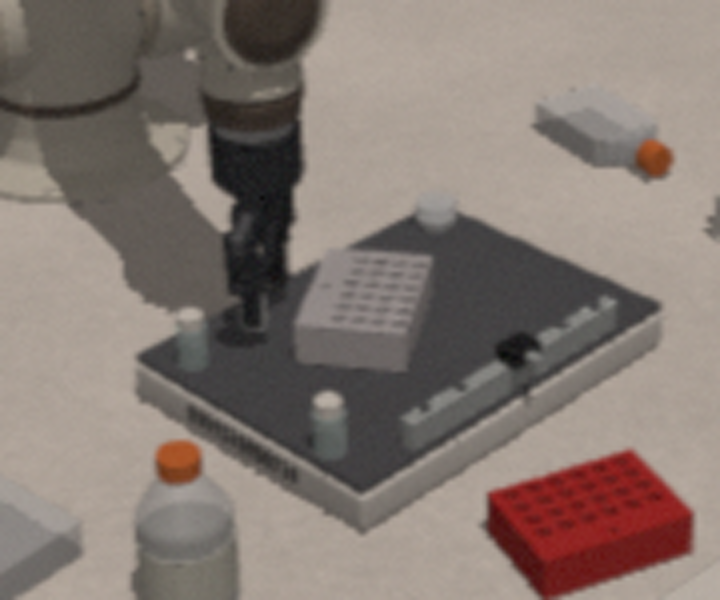

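```bash
python3 -m inch '[[0.6,0.45,0,0],[1.2,0.9,0,0],[1.6,1.2,0,0],[2.0,1.5,0,0],[2.2,1.7,0,0],[2.35,1.8,0,0],[2.5,1.9,0,0],[2.6,2.0,0,0]]'
python3 - <<'E'
from h import *
c=bot.camera("top"); save(c,"pics/t2.png",(200,120,360,240),5)
E
```

```text
time: 7.2
ee_pos: [0.4798, -0.0834, 0.0593]
tcp_rot: [180.0, 0.1, 37.4]
wrist_force: [-4.9, -4.0, 2.7]
opening: 0.065
grasp_force: 3.1
```

View pics/t2.png

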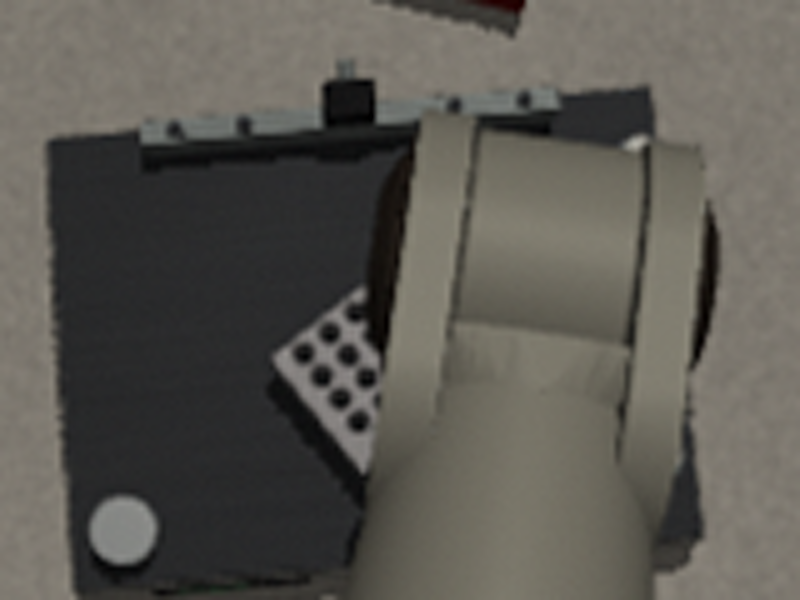

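```bash
cat > plan.py <<'E'
import numpy as np
def n(a): a=np.radians(a); return np.array([np.cos(a),np.sin(a)])
N=24; t0=np.array([479.8,-83.4]); th0,th1=37.4,5.0
c=t0+55*n(th0); c1=np.array([593.3,-27.4])
ths=np.linspace(th0,th1,N+1)
def run(b,L):
    p=[c]
    for k in range(N): p.append(p[-1]+L/N*n((ths[k]+ths[k+1])/2+b))
    return np.array(p)
from scipy.optimize import fsolve
b,L=fsolve(lambda q: run(*q)[-1]-c1,[-3,75]); print(b,L)
T=np.array([ci-55*n(t) for ci,t in zip(run(b,L),ths)])
for j in range(3):
    print([[*np.round((T[8*j+i]-T[8*j])/10,2),0,round(ths[8*j+i]-ths[8*j],1)] for i in range(1,9)])
print(T)
E
python3 plan.py | head -4
```

```text
-3.2649122047886068 74.35775753083185
[[np.float64(0.18), np.float64(0.27), 0, np.float64(-1.4)], [np.float64(0.37), np.float64(0.55), 0, np.float64(-2.7)], [np.float64(0.56), np.float64(0.81), 0, np.float64(-4.0)], [np.float64(0.76), np.float64(1.07), 0, np.float64(-5.4)], [np.float64(0.97), np.float64(1.33), 0, np.float64(-6.8)], [np.float64(1.18), np.float64(1.58), 0, np.float64(-8.1)], [np.float64(1.4), np.float64(1.83), 0, np.float64(-9.4)], [np.float64(1.62), np.float64(2.07), 0, np.float64(-10.8)]]
[[np.float64(0.23), np.float64(0.24), 0, np.float64(-1.4)], [np.float64(0.46), np.float64(0.47), 0, np.float64(-2.7)], [np.float64(0.7), np.float64(0.69), 0, np.float64(-4.1)], [np.float64(0.95), np.float64(0.91), 0, np.float64(-5.4)], [np.float64(1.2), np.float64(1.12), 0, np.float64(-6.8)], [np.float64(1.46), np.float64(1.33), 0, np.float64(-8.1)], [np.float64(1.72), np.float64(1.53), 0, np.float64(-9.4)], [np.float64(1.98), np.float64(1.73), 0, np.float64(-10.8)]]
[[np.float64(0.27), np.float64(0.19), 0, np.float64(-1.4)], [np.float64(0.54), np.float64(0.37), 0, np.float64(-2.7)], [np.float64(0.82), np.float64(0.55), 0, np.float64(-4.1)], [np.float64(1.1), np.float64(0.72), 0, np.float64(-5.4)], [np.float64(1.39), np.float64(0.88), 0, np.float64(-6.8)], [np.float64(1.68), np.float64(1.03), 0, np.float64(-8.1)], [np.float64(1.97), np.float64(1.18), 0, np.float64(-9.4)], [np.float64(2.27), np.float64(1.33), 0, np.float64(-10.8)]]
```

```bash
python3 -m inch '[[0.18,0.27,0,-1.4],[0.37,0.55,0,-2.7],[0.56,0.81,0,-4],[0.76,1.07,0,-5.4],[0.97,1.33,0,-6.8],[1.18,1.58,0,-8.1],[1.4,1.83,0,-9.4],[1.62,2.07,0,-10.8]]'
cat >> h.py <<'E'
def sceneview(name):
    c=bot.camera("scene"); save(c,name,(200,150,330,250),5)
    for k in("block_back_left","block_back_right"):
        print(k,[(np.round(r["point"],1),np.round(onz(c,r["point"],.064)[:2]*1000),round(r["score"],2)) for r in bot.landmark_of(k,c)[:3]])
E
python3 -c "
from h import *
sceneview('pics/s3.png')"
```

```text
time: 8.25
ee_pos: [0.4958, -0.0625, 0.0592]
tcp_rot: [-180.0, 0.1, 26.5]
wrist_force: [-6.0, -3.1, 3.4]
opening: 0.0649
grasp_force: 3.4
block_back_left [(array([268. , 189.7]), array([554.,  43.]), 0.8), (array([272.9, 245.4]), array([ 786., -158.]), 0.63)]
block_back_right [(array([305.7, 236.7]), array([821., -60.]), 0.74), (array([253.6, 208.2]), array([605., -69.]), 0.61)]
```

```bash
python3 -m inch '[[0.23,0.24,0,-1.4],[0.46,0.47,0,-2.7],[0.7,0.69,0,-4.1],[0.95,0.91,0,-5.4],[1.2,1.12,0,-6.8],[1.46,1.33,0,-8.1],[1.72,1.53,0,-9.4],[1.98,1.73,0,-10.8]]'
python3 -c "
from h import *
sceneview('pics/s3.png')"
```

```text
time: 9.4
ee_pos: [0.5158, -0.0449, 0.0592]
tcp_rot: [-180.0, 0.1, 15.8]
wrist_force: [-6.8, -1.9, 2.7]
opening: 0.0652
grasp_force: 3.4
block_back_left [(array([279.5, 195. ]), array([605.,  47.]), 0.88), (array([274.9, 249.5]), array([ 803., -167.]), 0.61), (array([198.7, 269.1]), array([ 725., -374.]), 0.53)]
block_back_right [(array([252.8, 211.3]), array([617., -83.]), 0.93), (array([306.1, 235.8]), array([819., -56.]), 0.87), (array([254.1, 214. ]), array([631., -90.]), 0.5)]
```

View pics/s3.png

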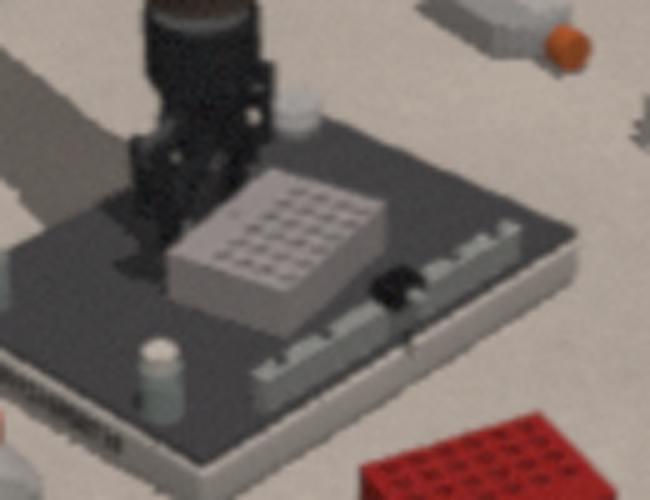

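```bash
python3 -m inch '[[0.27,0.19,0,-1.4],[0.54,0.37,0,-2.7],[0.82,0.55,0,-4.1],[1.1,0.72,0,-5.4],[1.39,0.88,0,-6.8],[1.68,1.03,0,-8.1],[1.97,1.18,0,-9.4],[2.2,1.3,0,-11.8]]'
python3 -c "
from h import *
sceneview('pics/s4.png')"
```

```text
time: 10.55
ee_pos: [0.538, -0.0313, 0.0591]
tcp_rot: [-179.9, 0.1, 4.0]
wrist_force: [-6.3, 2.2, 2.4]
opening: 0.0648
grasp_force: 2.8
block_back_left [(array([284.1, 201.7]), array([644.,  29.]), 0.95), (array([270.6, 247.4]), array([ 788., -169.]), 0.76)]
block_back_right [(array([255. , 214.4]), array([634., -89.]), 0.91), (array([306.7, 238.8]), array([830., -65.]), 0.59)]
```

View pics/s4.png

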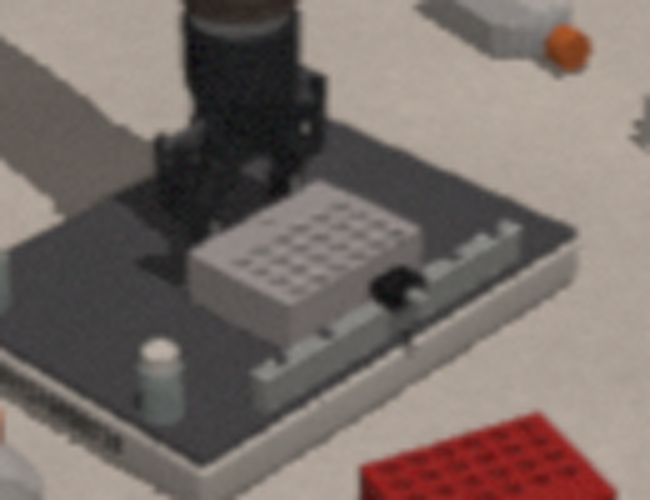

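```bash
python3 -m inch '[[0.2,0.01,0,0],[0.4,0.03,0,0],[0.6,0.04,0,0],[0.8,0.05,0,0],[1.0,0.07,0,0],[1.2,0.08,0,0],[1.4,0.1,0,0],[1.5,0.1,0,0]]'
python3 -m inch '[[0.05,0,0,0],[0.1,0,0,0],[0.15,0.01,0,0],[0.2,0.01,0,0],[0.25,0.02,0,0],[0.3,0.02,0,0],[0.35,0.02,0,0],[0.4,0.03,0,0]]'
```

```text
time: 11.7
ee_pos: [0.553, -0.0309, 0.0591]
tcp_rot: [-180.0, 0.1, 4.0]
wrist_force: [-6.5, 0.2, 2.0]
opening: 0.065
grasp_force: 3.2
time: 12.7
ee_pos: [0.557, -0.0307, 0.0591]
tcp_rot: [180.0, 0.1, 4.0]
wrist_force: [-6.6, -0.3, 2.3]
opening: 0.0646
grasp_force: 3.0
```

```bash
python3 -m inch '[[0.03,0,0,0],[0.06,0,0,0],[0.1,0,0,0],[0.13,0.01,0,0],[0.16,0.01,0,0],[0.2,0.01,0,0],[0.2,0.01,0,0],[0.2,0.01,0,0]]'
python3 -m inch '[[0.03,0,0,0],[0.06,0,0,0],[0.1,0,0,0],[0.13,0.01,0,0],[0.16,0.01,0,0],[0.2,0.01,0,0],[0.2,0.01,0,0],[0.2,0.01,0,0]]'
```

```text
time: 13.7
ee_pos: [0.5576, -0.0306, 0.0591]
tcp_rot: [-180.0, 0.2, 4.0]
wrist_force: [-13.3, -0.1, 7.3]
opening: 0.0651
grasp_force: 7.0
time: 14.7
ee_pos: [0.5577, -0.0305, 0.0591]
tcp_rot: [-180.0, 0.4, 4.0]
wrist_force: [-25.1, -0.3, 14.8]
opening: 0.0651
grasp_force: 12.7
```

The force rose to 25 N without further motion, so the block is against the fence. I'll back off straight, lift, and check from above.

```bash
python3 -c "
from h import *
print(np.round(bot.get_obs()['torque'],2))"
python3 -m inch '[[-0.5,-0.03,0,0],[-1.5,-0.1,0,0],[-3,-0.2,0,0],[-4.5,-0.3,0,0],[-4.5,-0.3,3,0],[-4.5,-0.3,7,0],[-4.5,-0.3,12,0],[-4.5,-0.3,16,0]]'
python3 -m inch '[[-5,6,0,0],[-9,12,0,0],[-12,18,0,0],[-15,24,0,0],[-18,30,0,0],[-20,36,0,0],[-20,40,0,0],[-20,40,0,0]]'
python3 - <<'E'
from h import *
c=bot.camera("top"); save(c,"pics/t5.png",(200,120,360,240),5)
for th in(85,100): print(blockpose(c,th))
E
```

```text
[-0.06  4.54 -0.4 ]
time: 15.7
ee_pos: [0.5159, -0.0333, 0.2215]
tcp_rot: [180.0, -0.1, 4.0]
wrist_force: [1.0, -0.9, -0.3]
opening: 0.0649
grasp_force: 0.0
time: 16.7
ee_pos: [0.3748, 0.0638, 0.2192]
tcp_rot: [-177.3, 0.1, 7.8]
wrist_force: [0.5, -0.1, 0.3]
opening: 0.0649
grasp_force: 0.0
(array([610.14196777, -27.52077484]), 85.53434753417969, 124.74968719482422, 3.4961233139038086)
(array([471.37878418,  97.51825714]), 76.08902740478516, 94.85153198242188, -82.99227857589722)
```

View pics/t5.png

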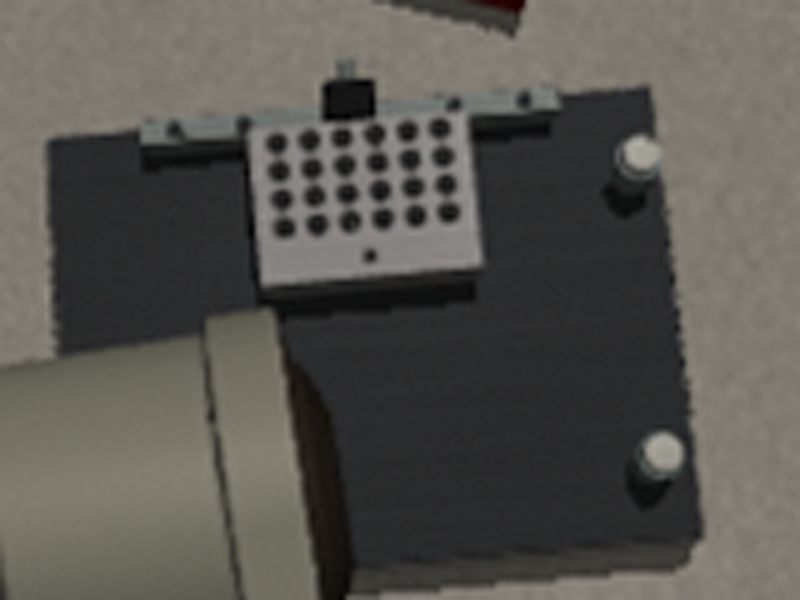

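```bash
python3 - <<'E'
from h import *
c=bot.camera("top"); g=cv2.cvtColor(c["img"],cv2.COLOR_RGB2GRAY).astype(float)
W=[]
for col in range(262,294,2):
    r0=int(round(120+(286-(col-252.6)*5*.1)/5))
    pr=g[r0-5:r0+6,col]; k=np.where((pr[:-1]>75)&(pr[1:]<=75))[0]
    if len(k): k=k[-1]; W.append(onz(c,(col,r0-5+k+(pr[k]-75)/(pr[k]-pr[k+1])),.083)[:2]*1000)
W=np.array(W); p=np.polyfit(W[:,1],W[:,0],1); print(len(W),np.degrees(np.arctan(-p[0])),"front x at y=-23:",np.polyval(p,-23), "res",np.std(W[:,0]-np.polyval(p,W[:,1])))
o=bot.get_obs(); print(o["ee_pos"],o["wrist_force"])
E
```

```text
16 3.7444664473708036 front x at y=-23: 566.8058597047421 res 0.21976951925096266
[0.37483459 0.06385184 0.2193194 ] [-1.08976482 -0.47629882  0.1742058 ]
```

```bash
python3 -c "
from h import *
print(bot.job_done())"
```

```text
the job is handed in; nothing more can be done
None
```

The block is home: pushed flush along the fence (about 0.2° off parallel and 1 mm from the face by the top camera), about centred on the sensor head, with the hand clear and the job handed in; no verdict was returned.

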